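Hold the lens cap over the pulley and gauge stack

TASK

Build the setting stack for a cap fit check: set the drive pulley down flat in the centre of the round plate and let go, then the coin tester gauge flat in the centre of the pulley, placing both rather than dropping them. Then take the dome lens cap, carry it over the prong rack and finish holding it still and level about 1 cm above the gauge, centred on it; the program ends with the gripper still holding the cap there. The cap must not touch the stack or the plate, nothing may bump the rack, and the lamp shades, fuse holder and bottle stay where they are.

Things in the scene. Friction and masses are not known exactly. Their poses are not given: they have to be found in the camera images.
- plate: Fixed round steel assembly plate, 110 mm across, 8 mm thick, flat on top, lying on the shelf on the robot's left (+y). Origin: centre of its underside, z up.
- plate_top (a point): Centre of the plate's flat top, 8 mm above the shelf.
- pulley: Loose steel drive pulley, a flat disc 56 mm across and 16 mm thick with a groove round its rim between two 4 mm flanges, five round holes and a dark bore; about 0.2 kg. Starts lying flat on the shelf on the robot's right (-y). Take it by the rim from above. Origin: centre of its underside, z up.
- pulley_top (a point): Centre of the pulley's flat top, 16 mm above its origin.
- gauge: Loose nickel coin tester gauge, a plain flat solid disc 44 mm across and 10 mm thick with one dark line across its top, 0.11 kg. Starts lying flat on the shelf on the robot's right (-y). Take it by the rim from above. Origin: centre of its underside, z up.
- gauge_top (a point): Centre of the gauge's flat top, 10 mm above its origin.
- cap: Loose black dome lens cap, hollow below, 50 g: open rim 72 mm across at the bottom, dome crown 34 mm above the rim, and on it an upright cylindrical grip knob 24 mm across, 28 mm tall (its top 62 mm above the rim). Starts standing on its rim on the shelf on the robot's right (-y). Take it by the knob from above. Origin: centre of the rim plane (its lowest point), z up.
- rack: Fixed prong rack lying between the parts and the plate: a steel base strip 310 mm long (its x axis, roughly away from the robot), 66 mm wide, 12 mm high, with six upright chrome prongs 8 mm thick in a row along its middle, 55 mm apart, tips 100 mm above the shelf. Origin: centre of its underside, z up.
- shade_a: Loose white conical lamp shade, bystander, 58 mm across below, 24 mm across above, 60 mm tall, standing on the rack's base strip round the second prong from the robot. Origin: centre of its lower rim.
- shade_b: Loose white conical lamp shade like the other, round the fifth prong from the robot. Origin: centre of its lower rim.
- fuse_holder: Loose bystander on the right: green glass fuse tube with steel ends on a grey base 62 x 26 mm, 29 mm tall overall. Origin: centre of its underside, x along the tube.
- cleaner: Loose bystander on the left beyond the plate: upright lens cleaner bottle 42 mm across, 110 mm tall. Origin: centre of its underside.
Not all that is in view belongs to the job. Several things look just like the cap: the one meant starts farthest from the robot's base.

How it is judged:
By the outcome, as a careful person would: the job done as asked, in the order asked, and still so for the second after the job is handed in, while the arm keeps its last pose, push and grip.
It also fails if it takes over 69 s, if anything falls off the work surface, if the arm or the gripper's body presses on something with over 40 N, if the wrist force passes 120 N, or if a joint passes its speed limit or range.

ROBOT

A 6-joint arm with a two-finger parallel gripper is mounted at the origin on the work surface. World frame = base frame: x ahead of the robot, y to its left, z up, the work surface at z = 0. Lengths are in m, angles in degrees, forces in N, time in s.
With the tool pointing down it reaches from about 0.325 to 0.85 m from the base axis. Payload 15.5 kg.
Tool frame: the origin (TCP) lies midway between the tips of the shut fingers; the grasp point (between the pads) lies 19 mm behind it; z points along the fingers, y is the line along which they close (so a half turn about z gives the same grasp; the last joint's range is limited). The gripper opens to 91 mm and grips with 3 to 60 N. Pads are 32 mm wide; open, the fingers measure 118 mm over their backs; the gripper's body (76 mm by 178 mm) begins 60 mm behind the grasp point.
Start: joints at [60.132, 28.281, 77.091, -0, 74.628, -5.472], TCP at [0.258, 0.569, 0.214] pointing down, gripper open.
Joint ranges: [-166.48, 166.48], [-47.26, 123.95], [12.59, 153.08], [-70.14, 250.14], [6.76, 159.57], [-176.63, 176.63]. Speed limits (degrees/s): [108.29, 108.29, 147.25, 172.46, 172.46, 172.46].

INTERFACE

Orientations are given as a 3x3 rotation matrix whose columns are the frame's x, y, z axes.
In Python, from bench import ctrl gives the robot as it stands. The module is installed in compiled form; this text tells all that it offers. Calls block until the motion is done:
- ctrl.goto(position, orientation): joint-space move of the TCP to a pose.
- ctrl.move_l(position, vel=0.15, ori=None, contact_N=None): straight line of the TCP; ori=None keeps the orientation; vel is the mean speed in m/s. With contact_N (N) it stops when the force on the tool has changed by that much, and returns True; else False.
- ctrl.movej(angles): joint-space move.
- ctrl.command_gripper(opening): opening from 0.0 (shut) to 1.0 (fully open); the grip force is fixed at half the most; returns when the fingers have stopped.
- ctrl.sleep(seconds).
- ctrl.ik(position, orientation): joint angles nearest the present ones, or None.
- ctrl.read_camera(name): name is "scene" or "top"; returns the picture (400x640x3 uint8, blue, green, red); there is no depth.
- ctrl.camera_params(name): a dict with "fx", "fy", "cx", "cy" (pixels), "pose" (4x4, takes a point from camera to world coordinates). Camera axes: x right, y up, looking along -z (the intrinsics and any distortion apply to the point x, -y, -z); pixel columns grow to the right and rows downward; lengths in m; the calibration is good to about 2 mm. A picture is of the moment at which its call begins. camera_params takes no time and is no camera call.
A pose or a line that the arm cannot do raises ctrl.MotionError and nothing moves.
- ctrl.sign_off(): hands the job in; it is judged then, once.
Readings, each from a call of its own:
- ctrl.current_t(): time.
- ctrl.current_q(): joint angles.
- ctrl.current_dq(): joint speeds.
- ctrl.current_effort(): joint torques, N m.
- ctrl.current_tool_pos(): TCP position.
- ctrl.current_eef_rot(): TCP orientation.
- ctrl.current_contact_force(): force on the tool from outside, world axes, zero at the start.
- ctrl.current_wrist_torque(): the same for the moment, N m.
- ctrl.current_grip_width(): opening from 0.0 (shut) to 1.0 (fully open).
- ctrl.current_grasp_force(): force on a finger pad.
Only numpy, scipy, OpenCV 4.12 (cv2) and the standard library are available. Lean on these libraries where they do the work, as an engineer would, in place of code of your own. Each camera call takes 0.05 s, during which the arm holds its last target. There are 200 camera calls.

## Working session

There is one attempt and no reset: what is moved stays moved. The work goes in short steps, each a Python script; the robot and the scene stay as the last script left them, time stands still between calls to the robot, and variables do not carry over. Pictures are saved under pics/ and viewed, at most 10 in all, crops included, and the job is handed in when it is done.

```bash
mkdir -p pics
python3 - <<'E'
from bench import ctrl
import cv2
for n in("scene","top"):
    cv2.imwrite(f"pics/{n}0.png",ctrl.read_camera(n)); p=ctrl.camera_params(n); print(n,p)
print(ctrl.current_t(),ctrl.current_tool_pos(),ctrl.current_eef_rot())
E
```

```text
scene {'fx': 453.18234909319347, 'fy': 453.18234909319347, 'cx': 322.2293507164644, 'cy': 196.93880711384435, 'pose': array([[ 0.13045988, -0.56627195,  0.81382818,  1.45700806],
       [ 0.99117182,  0.05492304, -0.12067262, -0.15077552],
       [ 0.0236356 ,  0.82238649,  0.56843805,  0.68596452],
       [ 0.        ,  0.        ,  0.        ,  1.        ]])}
top {'fx': 374.97880176768655, 'fy': 374.97880176768655, 'cx': 317.32995579399613, 'cy': 199.56668203077302, 'pose': array([[-0.01698546,  0.98467853, -0.17355026,  0.37022888],
       [-0.99981643, -0.01826605, -0.00578417, -0.01679009],
       [-0.00886562,  0.17342015,  0.98480803,  0.89731472],
       [ 0.        ,  0.        ,  0.        ,  1.        ]])}
0.1 [0.25797548 0.56889279 0.21337673] [[-9.10701911e-01  4.13063795e-01 -5.75316273e-04]
 [ 4.13064177e-01  9.10701401e-01 -9.71145617e-04]
 [ 1.22796242e-04 -1.12206671e-03 -9.99999363e-01]]
```

View pics/scene0.png

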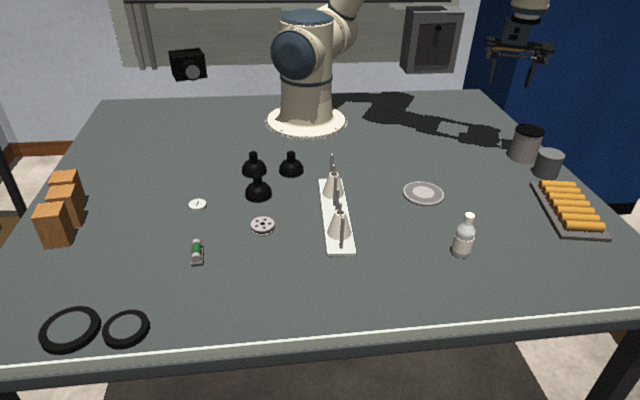

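View pics/top0.png

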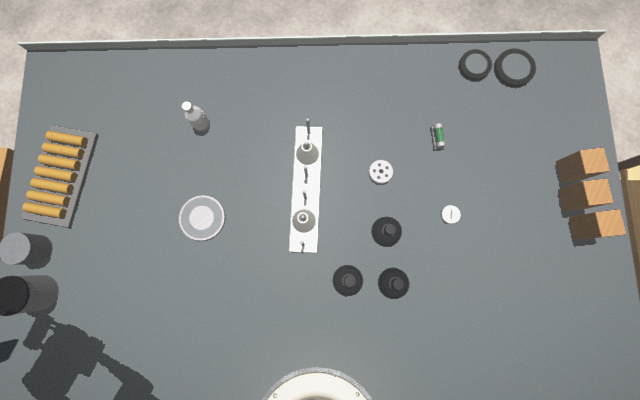

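The top view shows the plate at (202,218), rack at (306,190), pulley at (381,172), gauge at (451,214), fuse holder at (438,137) and bottle at (197,117). There are three look-alike caps at top (387,231), (348,280) and (394,283). The base is at the bottom of the picture, so the one meant should be (387,231), which is scene (258,190). I'll measure all of them and check this in an enlarged crop.

```bash
cat > h.py <<'E'
import numpy as np, cv2
from bench import ctrl
def cast(uv,z,cam="top"):
    p=ctrl.camera_params(cam); T=p["pose"]; uv=np.atleast_2d(np.asarray(uv,float))
    d=np.c_[(uv[:,0]-p["cx"])/p["fx"],-(uv[:,1]-p["cy"])/p["fy"],-np.ones(len(uv))]@T[:3,:3].T
    o=T[:3,3]; return o+d*((z-o[2])/d[:,2])[:,None]
def proj(X,cam="top"):
    p=ctrl.camera_params(cam);T=p["pose"];c=(np.asarray(X)-T[:3,3])@T[:3,:3]
    return np.array([p["cx"]-p["fx"]*c[0]/c[2],p["cy"]+p["fy"]*c[1]/c[2]])
def blob(im,uv,r,kind,thr):
    """largest contour near uv: kind +1 brighter / -1 darker than thr, 0 = saturation above thr"""
    x0,y0=int(uv[0]-r),int(uv[1]-r); c=im[y0:y0+2*r,x0:x0+2*r]
    c=cv2.resize(c,None,fx=4,fy=4,interpolation=cv2.INTER_CUBIC)
    g=cv2.cvtColor(c,cv2.COLOR_BGR2HSV)[...,1] if kind==0 else cv2.cvtColor(c,cv2.COLOR_BGR2GRAY)
    m=((g>thr) if kind>=0 else (g<thr)).astype(np.uint8)
    k=max(cv2.findContours(m,cv2.RETR_EXTERNAL,cv2.CHAIN_APPROX_NONE)[0],key=cv2.contourArea)
    return (k[:,0,:]+.5)/4-.5+[x0,y0]
def disc(im,uv,r,kind,thr,z,cam="top"):
    P=cast(blob(im,uv,r,kind,thr),z,cam)[:,:2].astype(np.float32)
    e=cv2.fitEllipse(P*1000); return np.array(e[0])/1000,e[1]
E
python3 - <<'E'
from h import *
t=cv2.imread("pics/top0.png"); s=cv2.imread("pics/scene0.png")
g=cv2.cvtColor(t,cv2.COLOR_BGR2GRAY); print("bg",g[200,420],"plate",g[218,180:225:4],"pul",g[172,366:397:2],"cap",g[231,368:406:3],"g",g[214,440:464:2])
gs=cv2.cvtColor(s,cv2.COLOR_BGR2GRAY); print("scene bg",gs[215,225],gs[225,248:278:2],gs[204,187:210:2],gs[193,400:448:4])
for n,a,r,k,th,z,b,r2,th2 in [("plate",(202,218),30,1,115,.008,(424,193),28,115),("pulley",(381,172),18,1,115,.016,(262,225),18,115),("gauge",(451,214),15,1,130,.010,(197,204),15,130),
  ("capA",(387,231),20,-1,45,.0,None,0,0),("capB",(348,280),20,-1,45,.0,None,0,0),("capC",(394,283),20,-1,45,0,None,0,0)]:
    print(n,*disc(t,a,r,k,th,z)); 
    if b: print("   scene",*disc(s,b,r2,k,th2,z,"scene"))
c=t[120:300,340:470]; c=cv2.resize(c,None,fx=3.2,fy=3.2,interpolation=cv2.INTER_CUBIC)
d=s[140:270,180:310]; d=cv2.resize(d,(360,360),interpolation=cv2.INTER_CUBIC)
o=np.zeros((576,790,3),np.uint8); o[:c.shape[0],:c.shape[1]]=c; o[:360,425:785]=d; cv2.imwrite("pics/crop.png",o)
E
```

```text
bg 141 plate [218 172 181 227 228 227 231 232 229 173 176 158] pul [144 139 244 239 198 240 235 114 124 243 242 240 238 234 140 142] cap [145  96  59  65  66  89  76  95  92  77  66  84 142] g [100 229 246 245 245 221 246 244 244 244 211 142]
scene bg 119 [119 140 211 196 108 175 202 169 187 213 190 198 207  95 117] [115 247 235 235 234 155 238 235 239 194 113 117] [113 185 142 150 213 200 206 207 209 142 142 138]
plate [0.48993887 0.26664371] (165.53683471679688, 174.91796875)
   scene [0.47543509 0.27413126] (173.9673309326172, 326.20977783203125)
pulley [ 0.59205859 -0.16529921] (101.46630859375, 105.66560363769531)
   scene [ 0.59346259 -0.16714168] (99.97822570800781, 162.78369140625)
gauge [ 0.48741296 -0.32787048] (81.45719909667969, 86.6381607055664)
   scene [ 0.4858606  -0.32880661] (45.841487884521484, 50.77274703979492)Traceback (most recent call last):
  File "<stdin>", line 7, in <module>
  File "h.py", line 19, in disc
    P=cast(blob(im,uv,r,kind,thr),z,cam)[:,:2].astype(np.float32)
           ~~~~^^^^^^^^^^^^^^^^^^
  File "h.py", line 16, in blob
    k=max(cv2.findContours(m,cv2.RETR_EXTERNAL,cv2.CHAIN_APPROX_NONE)[0],key=cv2.contourArea)
ValueError: max() iterable argument is empty
```

Run:
```python
from h import *
t=cv2.imread("pics/top0.png"); s=cv2.imread("pics/scene0.png")
for n,a,r,k,th,z,b,r2,th2 in [("plate",(202,218),30,1,157,.008,(424,193),28,131),("pulley",(381,172),18,1,188,.016,(262,225),18,155),("gauge",(451,214),15,1,193,.010,(197,204),13,175),
  ("capA",(387,231),20,-1,118,.0,(258,190),0,0),("capB",(348,280),20,-1,118,.0,0,0,0),("capC",(394,283),20,-1,118,0,0,0,0)]:
    print(n,*disc(t,a,r,k,th,z)); 
    if r2: print("   scene",*disc(s,b,r2,k,th2,z,"scene"))
k=blob(t,(306,190),80,1,185); P=cast(k,.012)[:,:2].astype(np.float32); print("rack",cv2.minAreaRect(P))
print("fuse",cast((438,137),.015),"bottle base",cast((202,127),0), "rackends",cast([(307,127),(303,252)],.012))
c=t[120:300,340:470]; c=cv2.resize(c,None,fx=3.2,fy=3.2,interpolation=cv2.INTER_CUBIC)
d=s[140:270,180:310]; d=cv2.resize(d,(360,360),interpolation=cv2.INTER_CUBIC)
o=np.zeros((576,790,3),np.uint8); o[:c.shape[0],:c.shape[1]]=c; o[:360,425:785]=d; cv2.imwrite("pics/crop.png",o)
```

```text
plate [0.48961099 0.26769211] (109.62767791748047, 110.47792053222656)
   scene [0.48845145 0.26779227] (110.59536743164062, 114.55440521240234)
pulley [ 0.59350739 -0.16606075] (55.87434768676758, 56.54227066040039)
   scene [ 0.59248553 -0.16607188] (55.9027099609375, 56.3905029296875)
gauge [ 0.48640085 -0.32857733] (43.28679275512695, 43.806236267089844)
   scene [ 0.48609995 -0.32864996] (43.04819869995117, 44.899620056152344)
capA [ 0.44855283 -0.17466199] (72.2925033569336, 73.91957092285156)
capB [ 0.33579575 -0.07852864] (71.76856231689453, 72.42080688476562)
capC [ 0.32779327 -0.18501028] (72.33905029296875, 73.9957504272461)
rack ((0.5579531192779541, 0.015940764918923378), (0.06817802786827087, 0.311031699180603), 86.50965118408203)
fuse [[ 0.67611975 -0.31037451  0.015     ]] bottle base [[0.71962193 0.27624444 0.        ]] rackends [[0.70962187 0.0109444  0.012     ]
 [0.40227382 0.02406219 0.012     ]]
```

View pics/crop.png

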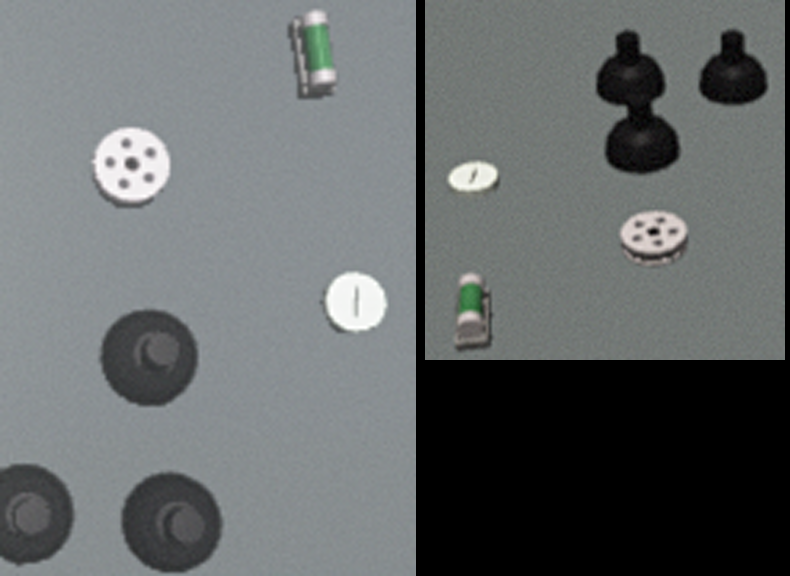

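The crop shows pulley, gauge and three identical caps. Cap A at top (387,231) is 0.481 m from the base, against 0.345 m for B (348,280) and 0.376 m for C (394,283). So A is the one meant. The measured sizes (110, 56, 43.5 and 73 mm) match the given ones. Next I place the pulley.

```bash
cat >> h.py <<'E'
R=np.array([[0,1,0],[1,0,0],[0,0,-1.]])
PLATE=np.array([.489,.2677]); ZC=.2
def pick(xy,z):
    ctrl.goto([*xy,ZC],R); ctrl.move_l([*xy,z+.03],.3); ctrl.move_l([*xy,z],.06)
    ctrl.command_gripper(0.0)
    print("picked w",ctrl.current_grip_width()*91,"F",ctrl.current_grasp_force(),"tcp",ctrl.current_tool_pos(),"t",ctrl.current_t())
    ctrl.move_l([*xy,z+.03],.1); ctrl.move_l([*xy,ZC],.3)
    print("held w",ctrl.current_grip_width()*91)
def place(xy,z):
    ctrl.goto([*xy,ZC],R); ctrl.move_l([*xy,z+.025],.25); ctrl.move_l([*xy,z+.006],.06); ctrl.sleep(.3)
    hit=ctrl.move_l([*xy,z-.0015],.012,contact_N=3); print("hit",hit,ctrl.current_tool_pos(),ctrl.current_contact_force())
    ctrl.command_gripper(1.0); ctrl.sleep(.1); ctrl.move_l([*xy,z+.03],.1); ctrl.move_l([*xy,ZC],.3); print("t",ctrl.current_t())
E
python3 - <<'E'
from h import *
print("knobA",cast((389.7,229.4),.062))
pick((.593,-.166),.004)
E
```

```text
knobA [[ 0.44699597 -0.17187973  0.062     ]]
picked w 54.45341843728629 F 30.406156685203314 tcp [ 0.59303703 -0.16602712  0.00411398] t 4.9583
held w 54.07090211291061
```

Run:
```python
from h import *
print(ctrl.current_grip_width()*91)
place(PLATE,.012)
ctrl.goto([.4863,-.3286,ZC],R)
t=ctrl.read_camera("top");s=ctrl.read_camera("scene");cv2.imwrite("pics/top1.png",t);cv2.imwrite("pics/scene1.png",s)
print(disc(t,proj([*PLATE,.024]),17,1,237,.024),disc(t,(202,218),30,1,157,.008))
cv2.imwrite("pics/c1.png",np.hstack([cv2.resize(t[180:260,162:242],(400,400)),cv2.resize(s[153:233,384:464],(400,400))]))
```

```text
54.07090211291061
hit True [0.48899836 0.26769074 0.01204154] [ 0.63383922 -0.21366675  6.45531544]
t 11.7583Traceback (most recent call last):
  File "<stdin>", line 6, in <module>
  File "h.py", line 19, in disc
    P=cast(blob(im,uv,r,kind,thr),z,cam)[:,:2].astype(np.float32)
           ~~~~^^^^^^^^^^^^^^^^^^
  File "h.py", line 16, in blob
    k=max(cv2.findContours(m,cv2.RETR_EXTERNAL,cv2.CHAIN_APPROX_NONE)[0],key=cv2.contourArea)
ValueError: max() iterable argument is empty
```

Run:
```python
from h import *
t=cv2.imread("pics/top1.png");s=cv2.imread("pics/scene1.png")
u=proj([*PLATE,.024]);print(u,cv2.cvtColor(t,cv2.COLOR_BGR2GRAY)[int(u[1]),175:230:2])
cv2.imwrite("pics/c1.png",np.hstack([cv2.resize(t[180:260,162:242],(400,400),interpolation=2),cv2.resize(s[153:233,384:464],(400,400),interpolation=2)]))
```

```text
[198.87737508 216.4372244 ] [170 172 173 176 174 173 173 176 175 175 174 173 172 172 173 173 172 174
 174 172 173 173 171 173 173 176 172 172]
```

View pics/c1.png

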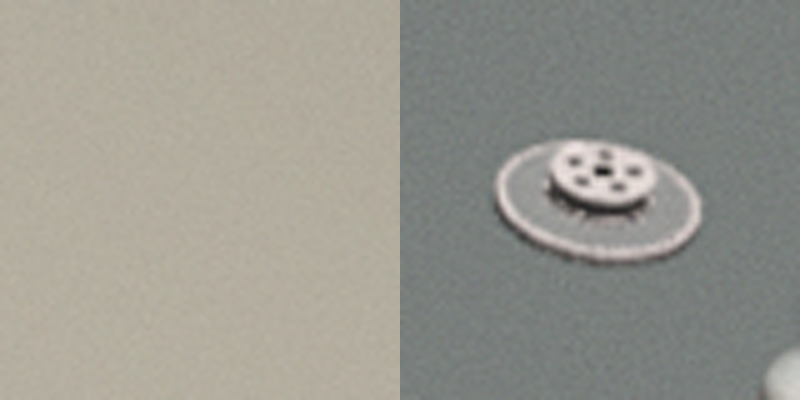

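The scene half shows the pulley lying flat on the plate, with its bore at about scene (424.5,187.3). The arm covers the top view, so I check the centring by ray from the scene view, then pick the gauge.

Run:
```python
from h import *
s=cv2.imread("pics/scene1.png")
print("bore",cast((424.6-.4,187.4-.4),.024,"scene"),"pulley top expected px",proj([*PLATE,.024],"scene"))
print("plate scene",disc(s,(424,193),28,1,131,.008,"scene"))
pick((.4863,-.3286),.004)
ctrl.goto([.4863,-.2,ZC],R)
t=ctrl.read_camera("top");cv2.imwrite("pics/top2.png",t); print(cv2.cvtColor(t,cv2.COLOR_BGR2GRAY)[216,175:230:2])
```

```text
bore [[0.48924062 0.26808139 0.024     ]] pulley top expected px [424.03466328 186.95820073]
plate scene (array([0.48812805, 0.26795847]), (111.37842559814453, 116.26033020019531))
picked w 43.05689871225875 F 30.00015377998352 tcp [ 0.48628443 -0.32858634  0.00401093] t 16.4083
held w 42.49574621678052
[124 123 181 153 150 149 176 202 107 128 210  89  68 125 212 213 217 215
 122 162 155 155 155 164 205 112 126 131]
```

Run:
```python
from h import *
place(PLATE,.028)
ctrl.goto([.4486,-.30,ZC],R)
t=ctrl.read_camera("top");s=ctrl.read_camera("scene");cv2.imwrite("pics/top3.png",t);cv2.imwrite("pics/scene3.png",s)
c=t[208:254,364:410]; d=s[153:233,384:464]
c=cv2.convertScaleAbs(c,alpha=1.7); cv2.imwrite("pics/c3.png",np.hstack([cv2.resize(c,(400,400),interpolation=2),cv2.resize(d,(400,400),interpolation=2)]))
print("gauge",disc(s,proj([*PLATE,.034],"scene"),20,1,175,.034,"scene"))
print("capA",disc(t,(387,231),20,-1,118,0))
```

```text
hit True [0.48896468 0.26769657 0.0279393 ] [-0.2763953  -0.8412017   7.96368273]
t 23.9583
gauge (array([0.49820313, 0.26384003]), (55.14418411254883, 65.28508758544922))
capA (array([ 0.44858041, -0.17472125]), (73.03593444824219, 74.4337387084961))
```

View pics/c3.png

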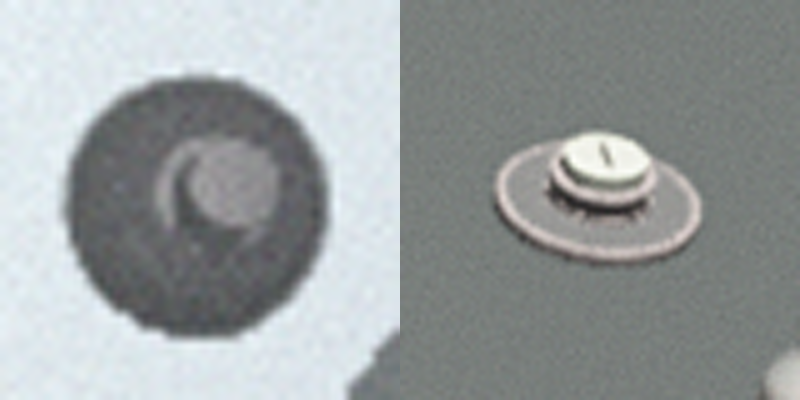

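The right half shows the gauge flat on the pulley, centre about scene (424.6,184.2). The left half shows the cap with its knob top at top (390.5,228.5), which agrees with the rim fit. Next I take the cap.

Run:
```python
from h import *
print("gauge c",cast((424.6,184.2),.034,"scene"),"knob",cast((390.5,228.5),.062))
pick((.4486,-.1744),.040)
ctrl.goto([*PLATE,ZC],R); ctrl.move_l([*PLATE,.13],.2)
s=ctrl.read_camera("scene");cv2.imwrite("pics/scene4.png",s)
u=proj([*PLATE,.09],"scene"); print(u,ctrl.current_t(),ctrl.current_grip_width()*91)
x,y=u.astype(int);cv2.imwrite("pics/c4.png",cv2.resize(s[y-50:y+50,x-50:x+50],(600,600),interpolation=2))
```

```text
gauge c [[0.4907692  0.26711768 0.034     ]] knob [[ 0.44897051 -0.1737599   0.062     ]]
picked w 23.20916586335126 F 29.999995529651642 tcp [ 0.44859874 -0.17439512  0.04000711] t 28.95
held w 23.408304283827974
[427.88014593 165.74258134] 32.1667 23.146443861062153
```

View pics/c4.png

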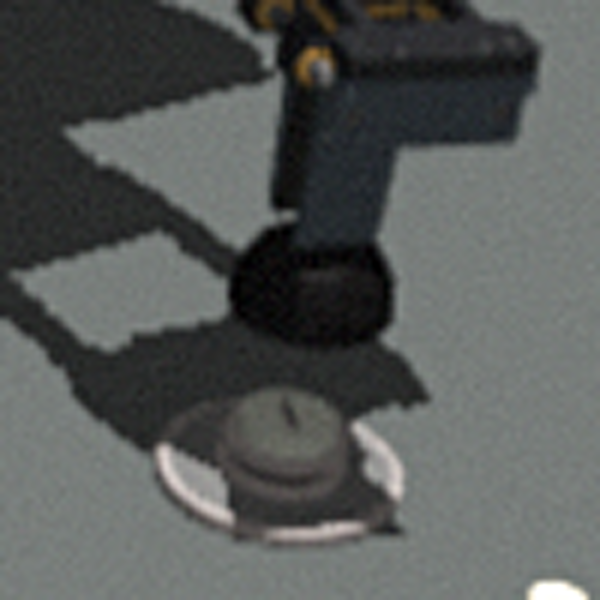

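Run:
```python
from h import *
s=cv2.imread("pics/scene4.png"); u=proj([*PLATE,.09],"scene"); x,y=u.astype(int)
print(ctrl.current_tool_pos())
a=np.radians(np.arange(0,360,5)); im=cv2.resize(s[y-50:y+50,x-50:x+50],(600,600),interpolation=2)
im=cv2.convertScaleAbs(im,alpha=2)
for z,r,c in((.09,.036,(0,0,255)),(.034,.022,(0,255,0)),(.008,.055,(255,255,0))):
    q=np.array([proj([PLATE[0]+r*np.cos(k),PLATE[1]+r*np.sin(k),z],"scene") for k in a]); q=((q-[x-50,y-50]+.5)*6)
    print(q.min(0),q.max(0)); cv2.polylines(im,[q.astype(int)],True,c,1)
cv2.imwrite("pics/c5.png",im)
```

```text
[0.48989141 0.26759444 0.13116554]
[224.27090595 265.88942608] [393.0748073  351.16343091]
[238.59973139 389.39172913] [338.9032339  443.35505997]
[156.65398847 398.45476865] [404.52412581 535.46834842]
```

View pics/c5.png

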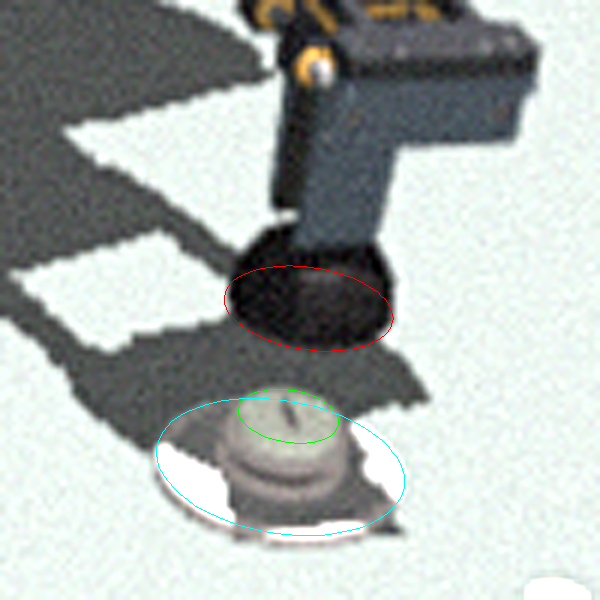

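The projected rim circle (red) matches the cap's outline within about 1 px, so it hangs level and centred. The gauge and plate circles match too. I lower it now.

Run:
```python
from h import *
ctrl.move_l([*PLATE,.1],.06); ctrl.move_l([*PLATE,.084],.03); ctrl.sleep(.8)
p=ctrl.current_tool_pos(); print(p,ctrl.current_eef_rot()[:,2],ctrl.current_grip_width()*91,ctrl.current_grasp_force(),ctrl.current_contact_force(),ctrl.current_t())
s=ctrl.read_camera("scene");t=ctrl.read_camera("top");u=proj([*PLATE,.044],"scene");x,y=u.astype(int)
im=cv2.convertScaleAbs(cv2.resize(s[y-50:y+50,x-50:x+50],(400,400),interpolation=2),alpha=2)
a=np.radians(np.arange(0,360,5))
q=np.array([proj([PLATE[0]+.036*np.cos(k),PLATE[1]+.036*np.sin(k),.044],"scene") for k in a]);q=(q-[x-50,y-50]+.5)*4
cv2.polylines(im,[q.astype(int)],True,(0,0,255),1)
cv2.imwrite("pics/c6.png",np.hstack([im,cv2.resize(s[100:300,180:380],(400,400),interpolation=2)]))
```

```text
[0.48897833 0.26770611 0.0839932 ] [-4.08834385e-05 -1.14482207e-05 -9.99999999e-01] 23.288000340906645 29.999837279319763 [ 0.23554329 -0.78779091 -0.55580974] 34.3
```

View pics/c6.png

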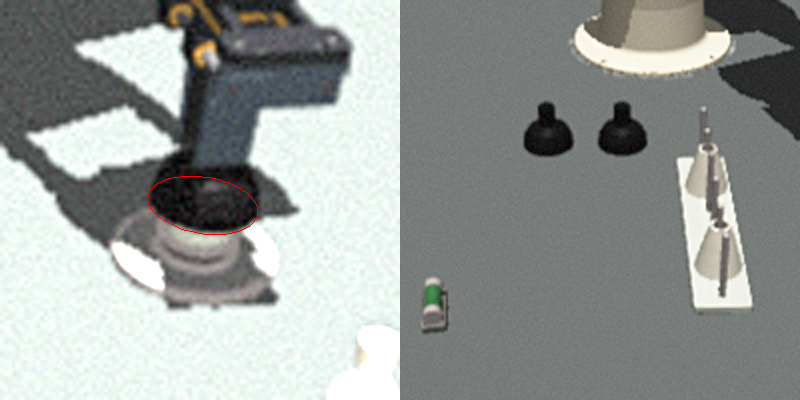

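The cap hovers just above the gauge, and the shades, rack, fuse holder and other caps haven't moved. The outline looks up to 1 px to the right, so I measure cap and gauge centring numerically.

Run:
```python
from h import *
s=ctrl.read_camera("scene").astype(float)
for _ in range(7): s+=ctrl.read_camera("scene")
s=(s/8).astype(np.uint8); s3=cv2.imread("pics/scene3.png")
a=np.radians(np.arange(0,360,3))
def ext(c,r,z): 
    q=np.array([proj([c[0]+r*np.cos(k),c[1]+r*np.sin(k),z],"scene") for k in a]); return q.min(0),q.max(0)
g=cv2.cvtColor(s,cv2.COLOR_BGR2GRAY); y=int(proj([*PLATE,.044],"scene")[1]); print(g[y-2,400:450],g[y+3,400:450])
for th in(25,30,35):
    k=blob(s,proj([*PLATE,.044],"scene"),30,-1,th); b=k[k[:,1]>y-6]; print("cap",th,b[:,0].min(),b[:,0].max(),b[:,1].max(),len(k))
print("cap exp",ext(PLATE,.036,.044))
for th in(208,215,222):
    k=blob(s3,proj([*PLATE,.034],"scene"),20,1,th); print("gauge",th,k.min(0),k.max(0))
print("gauge exp",ext(PLATE,.022,.034))
```

```text
[ 43  41  41  42  41  41  40  43  42  41  42  42  31  11   8   9   9  10
  11  10  12  10  13  15  22  23  26  27  25  26  24  22  21  21  22  18
  19  16  10  18  41  43  43  40  39  39  73 124 126 124] [ 42  41  41  42  41  41  44  46  54  61  61  62  62  55  35  18  11   8
  10   6  11  12  12  13  16  18  19  18  18  18  17  19  19  18  17  17
  15  11   9  20  40  43  42  43  42  41  43  60  94 102]
cap 25 412.125 439.125 187.125 301
cap 30 411.875 439.375 187.125 453
cap 35 411.625 439.625 187.125 465
cap exp (array([411.48116215, 173.53064474]), array([438.98069625, 188.16720306]))
gauge 208 [415.875 179.625] [433.375 188.125]
gauge 215 [416.125 179.875] [433.375 187.875]
gauge 222 [416.375 179.875] [433.125 187.875]
gauge exp (array([416.26119079, 179.39879661]), array([432.98435786, 188.39245172]))
```

Relative to the gauge, the cap is off centre by about 0.3 px, or 0.8 mm. The clearance is about 10 mm, so I hand the job in.

```bash
python3 -c "
from bench import ctrl
print(ctrl.current_t()); print(ctrl.sign_off())"
```

```text
34.8
the job is handed in; nothing more can be done
None
```

The job was handed in at 34.8 s: the pulley and gauge are stacked flat and centred on the plate, and the gripper is holding the cap level about 1 cm above the gauge, within about 1 mm of centre sideways.

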